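Release the lock and run the vial carriage to its stop

TASK

The carriage with the box of vials is locked on its rail by a catch that lets go only while the blue button on the carriage's front is held down. Press the blue button down with a fingertip, keep it down while you push the carriage along the rail all the way until its bumper rests on the yellow end stop, then let the button spring back up so that the carriage is locked there. Do not grip or lift anything, and leave the bottles and the vial standing near the rail alone.

Things in the scene. Friction and masses are not known exactly. Their poses are not given: they have to be found in the camera images.
- rail: Fixed rail on the worktop: aluminium base plate 80 x 440 x 10 mm, two steel guide rods, grey end blocks (top at 34 mm). Origin at the centre of its underside. Its +y axis runs along the rail from the carriage's start towards the yellow stop, +x points to the back, away from the button's side; z up. Place and yaw (up to 0.35 rad) vary.
- carriage (a joint): Travel (m) along rail +y of the white carriage (deck 96 x 118 mm, top at 44 mm; its clear box and three vials, up to 92 mm above the worktop, are fixed to it). 0 is its start, locked; it grows towards the stop. With the button down it slides with about 1 N of friction; with the button up a catch in a toothed bar holds it against 30 N.
- button (a joint): How far the blue locking button is pressed down (m): 0 fully up (locked), 0.006 bottom of its travel. A spring pushes it up: it starts to move at about 3 N and is at the bottom at about 5.5 N. The carriage is free from 0.003 on. Let up on the way, the button catches the next tooth; at the stop it springs fully up and locks if the carriage is within 2 mm of home.
- button_top (a point): Centre of the dished top of the blue button on the carriage's front (robot side); moves with it. Button 26 mm (rail x) by 52 mm (rail y), top 56 mm above the worktop when up; the flat dish is 45 mm long between two end ridges 4 mm high. The grey console round it (36 x 76 mm) lies 12 mm lower; the clear box begins 39 mm behind (rail +x), its rim 78 mm above the worktop.
- carriage_bumper (a point): Centre of the front face of the black rubber bumper on the carriage's leading end (rail +y side), 30 mm above the worktop; 63 mm ahead of the button's centre along rail +y and 62 mm behind it along rail +x.
- stop_face (a point): Centre of the rubber face of the yellow end stop (block 90 x 30 x 36 mm, top 46 mm above the worktop with a black clamp knob to 54 mm), 30 mm above the worktop. The stop is clamped fast on the rail at a different place each time; its axes are those of the rail. The carriage is home when its bumper face meets this face: 0.18 to 0.225 m of travel from the start.
- amber_bottle: Loose amber stain bottle with white cap and red label, 37 mm across, 69 mm tall, standing behind the rail; origin at the centre of its underside. Bystander.
- small_bottle: Loose small dark bottle with black cap, 25 mm across, 43 mm tall, standing behind the rail; origin at the centre of its underside. Bystander.
- loose_vial: Loose white-capped vial, 23 mm across, 46 mm tall, standing behind the rail; origin at the centre of its underside. Bystander.

How it is judged (in metres and radians):
On the way, in this order (a step that is already met when the one before it is completed fails the run):
1. the button is pressed down by the robot while the carriage is still where it started (value of joint button above 0.0025 m and contact force between the fingers and carriage above 1 N and distance of carriage_bumper from where it was at the start of the episode below 0.01 m), for 0.05 s.
2. the carriage's bumper is at the stop (within 3 mm) with the button still held down (y of carriage_bumper in the frame of stop_face above -0.003 m and value of joint button above 0.002 m), for 0.1 s.
At the end, for the whole second after the job is handed in: The carriage's bumper is within 4 mm of the end stop's face and at rest, the button is up again (less than 1 mm down), and the two bottles and the loose vial stand upright within 20 mm of where they were (y of carriage_bumper in the frame of stop_face above -0.004 m and value of joint button below 0.001 m and velocity of joint carriage between -0.005 and 0.005 m/s and not (angle between any of amber_bottle, small_bottle, loose_vial's own z axis and vertical above 0.3 rad or distance of any of amber_bottle, small_bottle, loose_vial from where it was at the start of the episode above 0.02 m)); the robot touches nothing.
It fails at once if the button came up while the carriage was on its way (more than 15 mm from its start and more than 6 mm short of the stop) (distance of carriage_bumper from where it was at the start of the episode above 0.015 m and y of carriage_bumper in the frame of stop_face below -0.006 m and value of joint button below 0.0015 m).
It fails at once if a bottle or the loose vial was moved by more than 20 mm, lifted or tipped (angle between any of amber_bottle, small_bottle, loose_vial's own z axis and vertical above 0.3 rad or distance of any of amber_bottle, small_bottle, loose_vial from where it was at the start of the episode above 0.02 m).
It also fails if it takes over 38 s, if anything falls off the work surface, if the arm or the gripper's body presses on something with over 40 N, if the wrist force passes 120 N, or if a joint passes its speed limit or range.

ROBOT

A 7-joint arm with a two-finger parallel gripper is mounted at the origin on a cart in front of the work surface, level with it; the furniture and walls round the work are solid. World frame = base frame: x ahead of the robot, y to its left, z up, the work surface at z = 0. Lengths are in m, angles in degrees, forces in N, time in s.
With the tool pointing down it reaches from about 0.375 to 0.925 m from the base axis. Payload 3.1 kg.
Tool frame: the origin (TCP) lies on the centre line of the jaws, within the pads' length; the fingertips stand 11 mm ahead of it and the grasp point (between the pads) lies 8 mm behind it (arm.nose_length is the distance from the TCP to the fingertips, in m); z points along the fingers, y is the line along which they close (so a half turn about z gives the same grasp; the last joint's range is limited). The gripper opens to 85 mm and grips with 20 to 120 N. Pads are 22 mm wide; open, the fingers measure 114 mm over their backs; the gripper's body (76 mm by 85 mm) begins 54 mm behind the grasp point. The pads swing forward as they close: fully open they stand 13 mm farther back than shut.
Start: joints at [69.97, 21.939, 2.515, 91.553, -1.026, 66.532, -2.859], TCP at [0.162, -0.63, 0.242] pointing down, gripper open.
Joint ranges: [-149.38, 149.38], [-23.57, 123.04], [-84.95, 90], [0, 143.3], [-89.99, 269.99], [3.08, 112.72], [-163.45, 163.45]. Speed limits (degrees/s): [159.86, 159.86, 180, 180, 180, 180, 180].

INTERFACE

Orientations are given as [roll, pitch, yaw] about the fixed x, y, z axes, in that order (R = Rz(yaw) Ry(pitch) Rx(roll)).
In Python, from workcell import arm gives the robot as it stands.
- The arm moves only by the tool carry_out, never from a script. Its argument "steps" is text: rows parted by semicolons, each of 5 numbers parted by spaces: the closure, from 0 (fully open) to 1 (shut), then the shift along the tool's x, y, z in mm, then the turn about the tool's z in rad. A call has 1 to 12 rows; each row is the pose to reach, as a shift and turn from the pose commanded when the call began, along the tool's axes at that moment; what a row does not reach only later rows make up. A row lasts 1/10 s, in which the tool goes at most 50 mm and 8.59 degrees, less where a joint would pass 70% of its speed; a pose out of reach is approached as far as the arm can. A call with a gripper value outside its range is refused whole. The fingers move at their own pace and stop on an object; "grip_force" is the grip in N (left out, the last holds). Time passes only in rows, so rows that repeat a pose let the fingers close. It gives the time, the measured TCP pose, the force, the opening and the grip force at its end, in the units of the state.
- arm.state(): the state, without advancing time (a new reading comes with each control period).
- arm.get_image(name): name is "scene" or "top"; returns (picture, depth): 420x560x3 uint8, blue, green, red; 420x560 float32, m along the optical axis (not along the pixel's ray), 0 where there is no reading.
- arm.get_calibration(name): a dict with "fx", "fy", "cx", "cy" (pixels), "origin" and "rotation" of the camera in the world. Camera axes: x right, y down, z forward; pixel columns grow to the right and rows downward; lengths in m; the calibration is good to about 2 mm. A picture is of the moment at which its call begins. get_calibration takes no time and is no camera call.
- arm.finish_job(): hands the job in; it is judged then, once.
The state is a dict: "t": time; "joint_pos": joint angles; "dq": joint speeds; "joint_torque": joint torques, N m; "tcp_pos": TCP position; "eef_rot": TCP orientation; "force": force on the tool from outside, world axes, zero at the start; "ft_torque": the same for the moment, N m; "width": opening from 0.0 (shut) to 1.0 (fully open); "gripper_force": force on a finger pad.
Only numpy, scipy, OpenCV 4.12 (cv2) and the standard library are available. Lean on these libraries where they do the work, as an engineer would, in place of code of your own. Each camera call takes 0.05 s, during which the arm holds its last target. There are 200 camera calls.

## Working session

There is one attempt and no reset: what is moved stays moved. The work goes in short steps, Python scripts to look and compute and a tool call to move; the robot and the scene stay as the last step left them, time stands still between calls to the robot, and variables do not carry over. Pictures are saved under pics/ and viewed, at most 10 in all, crops included, and the job is handed in when it is done.

Besides the shell and the picture viewer there is one more tool, called after "Call:" as a command line: name --argument value ..., lists and objects as JSON in quotes. carry_out: Moves the arm, as the interface text tells. Its arguments: {"type":"object","properties":{"steps":{"type":"string"},"grip_force":{"type":"number"}},"required":["steps"]}

```bash
mkdir -p pics; cat > h.py <<'E'
import numpy as np, cv2
from workcell import arm
def pts(name):
    im,d=arm.get_image(name); c=arm.get_calibration(name)
    v,u=np.mgrid[:420,:560]
    P=np.stack([(u-c['cx'])/c['fx']*d,(v-c['cy'])/c['fy']*d,d],-1)@np.array(c['rotation']).T+np.array(c['origin'])
    P[d==0]=np.nan
    return im,P
E
python3 - <<'E'
from h import *
for n in('top','scene'):
    im,P=pts(n); cv2.imwrite(f'pics/{n}1.png',im); np.save(n+'.npy',P); print(n,arm.get_calibration(n))
    h=cv2.cvtColor(im,cv2.COLOR_BGR2HSV)
    for nm,lo,hi in(('blue',(100,120,60),(130,255,255)),('yellow',(20,130,100),(35,255,255))):
        m=cv2.inRange(h,lo,hi); k,l,s,cc=cv2.connectedComponentsWithStats(m)
        for i in range(1,k):
            if s[i,4]>40: print(nm,s[i],cc[i],np.nanmedian(P[l==i],0),np.nanpercentile(P[l==i][:,2],[5,95]))
print(arm.state(),arm.nose_length)
E
```

```text
Traceback (most recent call last):
  File "h.py", line 6, in pts
    P=np.stack([(u-c['cx'])/c['fx']*d,(v-c['cy'])/c['fy']*d,d],-1)@np.array(c['rotation']).T+np.array(c['origin'])
      ~~~~~~~~~~~~~~~~~~~~~~~~~~~~~~~~~~~~~~~~~~~~~~~~~~~~~~~~~~~~~~~~~~~~~~~~~~~~~~~~~~~~~~^~~~~~~~~~~~~~~~~~~~~~
ValueError: operands could not be broadcast together with shapes (420,560) (3,)
```

```bash
python3 - <<'E'
from workcell import arm
for n in('top','scene'): print(arm.get_calibration(n))
print(arm.state(),arm.nose_length)
E
```

```text
{'fx': 482.0285411126572, 'fy': 482.0285411126572, 'cx': 280.8587303044759, 'cy': 208.78124541011306, 'origin': array([0.53975486, 0.09953601, 0.92725016]), 'rotation': array([-175.01929242,   -1.05500421,  -89.93593306])}
{'fx': 529.8908544735036, 'fy': 529.8908544735036, 'cx': 286.25008334482953, 'cy': 198.8428243556967, 'origin': array([ 0.18307626, -0.47682307,  0.51282172]), 'rotation': array([-124.12512833,    1.25030549,  -38.15256648])}
{'t': 0.05, 'joint_pos': array([69.97055033, 21.99217212,  2.51158473, 91.65054794, -1.02610001,
       66.53214134, -2.85890643]), 'dq': array([-0.08642516, -0.0430748 ,  0.08739406, -0.08316566, -0.04704667,
       -0.09436827, -0.00815351]), 'joint_torque': array([ 1.91806910e-03, -4.35043037e+01,  1.02941617e+00, -2.50662160e+01,
        1.07205511e-02,  5.88314346e-03,  8.37626715e-06]), 'tcp_pos': array([ 0.1616978 , -0.62860596,  0.2408728 ]), 'eef_rot': array([-1.79847824e+02,  7.75209494e-03,  1.44303478e+01]), 'force': array([-0.35200502,  0.57521147,  0.7877248 ]), 'ft_torque': array([ 0.01958672,  0.01893825, -0.06097234]), 'gripper_force': 0.0, 'width': 0.998421258817155} 0.011
```

```bash
sed -i "s/np.array(c\['rotation'\]).T/Rotation.from_euler('xyz',c['rotation'],degrees=True).as_matrix().T/; 1a from scipy.spatial.transform import Rotation" h.py
python3 - <<'E'
from h import *
np.set_printoptions(precision=4,suppress=True)
ims=[]
for n in('top','scene'):
    im,P=pts(n); cv2.imwrite(f'pics/{n}1.png',im)
    h=cv2.cvtColor(im,cv2.COLOR_BGR2HSV)
    for nm,lo,hi in(('blue',(100,120,60),(130,255,255)),('yellow',(20,130,100),(35,255,255))):
        m=cv2.inRange(h,lo,hi); k,l,s,cc=cv2.connectedComponentsWithStats(m)
        for i in range(1,k):
            if s[i,4]>40: print(n,nm,s[i],cc[i],np.nanmedian(P[l==i],0),np.nanpercentile(P[l==i][:,2],[5,95]))
E
```

```text
top blue [376 234  31  19 306] [390.7941 242.9673] [ 0.554  -0.1148  0.0562] [0.0527 0.0609]
top yellow [  53   69   38   36 1000] [70.931 86.723] [0.8144 0.4389 0.1299] [0.1275 0.1322]
top yellow [149 112  10  10  64] [153.5156 116.3281] [0.7703 0.3044 0.1117] [0.1025 0.1146]
top yellow [223 217  24  51 646] [234.6981 242.048 ] [0.5538 0.1671 0.046 ] [0.0434 0.0484]
scene blue [326 254  44  34 609] [345.6716 270.7077] [ 0.548  -0.1168  0.0555] [0.0477 0.0598]
scene yellow [244  52  30  11 254] [258.1654  57.1181] [0.8128 0.4362 0.1298] [0.1281 0.1316]
scene yellow [204 171  49  30 467] [227.6959 185.9229] [0.545  0.1625 0.0459] [0.0433 0.0474]
```

View pics/top1.png

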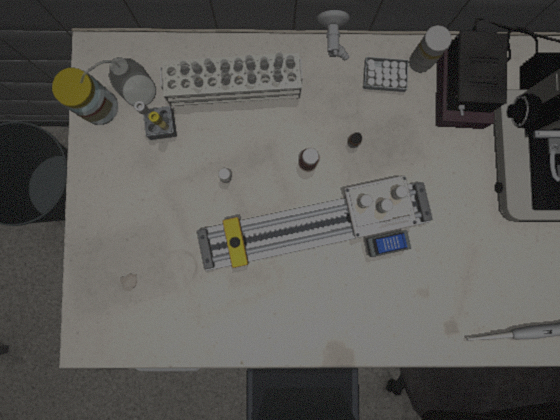

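View pics/scene1.png

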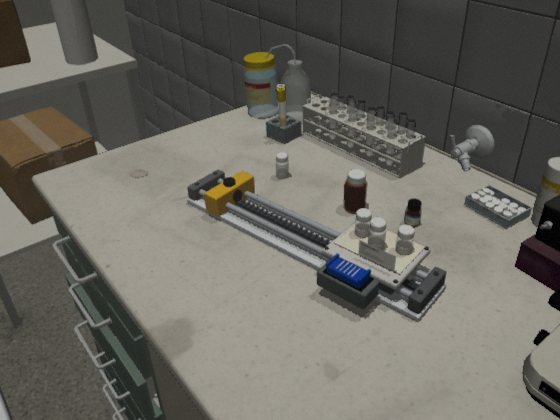

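```bash
python3 - <<'E'
from h import *
np.set_printoptions(precision=4,suppress=True)
im,P=pts('top'); h=cv2.cvtColor(im,cv2.COLOR_BGR2HSV)
c=arm.get_calibration('top'); R=Rotation.from_euler('xyz',c['rotation'],degrees=True).as_matrix()
def ray(uv,z):
    d=np.c_[(uv[:,0]-c['cx'])/c['fx'],(uv[:,1]-c['cy'])/c['fy'],np.ones(len(uv))]@R.T
    return (c['origin']+d*((z-c['origin'][2])/d[:,2])[:,None])[:,:2]
def rect(m,z,n):
    k=max(cv2.findContours(m,cv2.RETR_EXTERNAL,cv2.CHAIN_APPROX_NONE)[0],key=cv2.contourArea)[:,0,:].astype(float)
    r=cv2.minAreaRect((ray(k,z)*1000).astype(np.float32)); print(n,r); return r
def win(m,u0,u1,v0,v1):
    o=np.zeros_like(m);o[v0:v1,u0:u1]=m[v0:v1,u0:u1];return o
rect(win(cv2.inRange(h,(100,120,40),(130,255,255)),370,415,225,260),.056,'button')
rect(win(cv2.inRange(h,(18,110,80),(38,255,255)),215,255,210,275),.046,'stop')
z=np.nan_to_num(P[...,2])
rect(win(((z>.006)*255).astype('uint8'),190,440,170,275),.02,'rail all')
zb=((z>.028)&(z<.04)).astype('uint8')*255
a=rect(win(zb,195,216,220,275),.034,'endL'); b=rect(win(zb,412,435,175,230),.034,'endR')
d=np.array(a[0])-b[0]; print('yaw',np.degrees(np.arctan2(-d[0],d[1])),np.hypot(*d))
m=z>.04; m[:,:330]=0;m[:,440:]=0;m[:170]=0;m[275:]=0
s=arm.state(); print(s['tcp_pos'],s['eef_rot'])
E
```

```text
button ((554.1343994140625, -115.87609100341797), (25.971094131469727, 52.66940689086914), 12.50584888458252)
stop ((555.9998779296875, 167.31390380859375), (88.69843292236328, 29.912940979003906), 12.33549690246582)
rail all ((596.1746215820312, 20.99505615234375), (100.96001434326172, 441.8194580078125), 13.195535659790039)
endL ((544.1630249023438, 223.6459197998047), (73.28445434570312, 18.31365966796875), 12.181783676147461)
endR ((632.556884765625, -182.12457275390625), (73.39972686767578, 19.505420684814453), 11.864703178405762)
yaw 12.289429651929371 415.28684916429825
[ 0.1618 -0.629   0.2414] [-179.9035    0.0043   14.428 ]
```

Call:
carry_out --steps "1 20 -16 0 0; 1 57 -45 0 0.01; 1 95 -75 0 0.037; 1 133 -105 0 0.037; 1 171 -135 0 0.037; 1 209 -165 0 0.037; 1 247 -195 0 0.037; 1 285 -225 0 0.037; 1 323 -255 0 0.037; 1 361 -284 0 0.037; 1 390 -307 0 0.037; 1 400 -315 0 0.037" --grip_force 40

```text
t: 1.4
tcp_pos: [0.4737, -0.2195, 0.2425]
eef_rot: [-179.9, -0.1, 12.8]
force: [0.3, -0.7, -0.2]
width: -0.0
gripper_force: 0.0
```

Call:
carry_out --steps "1 20 -17 0 0; 1 50 -43 10 0; 1 80 -68 30 0; 1 100 -85 60 0; 1 105 -89 95 0; 1 105 -89 120 0; 1 105 -89 127 0; 1 105 -89 127 0; 1 105 -89 127 0; 1 105 -89 127 0; 1 105 -89 127 0; 1 105 -89 127 0"

```text
t: 2.6
tcp_pos: [0.5552, -0.1157, 0.1164]
eef_rot: [179.9, -0.1, 12.3]
force: [0.7, 1.1, 0.1]
width: 0.003
gripper_force: 0.0
```

```bash
python3 - <<'E'
from h import *
s=arm.state(); print(s['tcp_pos'],s['eef_rot'],s['force'])
im,P=pts('scene'); cv2.imwrite('pics/s2.png',cv2.resize(im[140:340,220:480],None,fx=3,fy=3))
print(arm.state()['tcp_pos'])
E
```

```text
[ 0.55516111 -0.11570313  0.11642585] [ 1.79942217e+02 -1.05769300e-01  1.22979796e+01] [0.66462731 1.08547199 0.12607857]
[ 0.55495354 -0.11564808  0.11615984]
```

View pics/s2.png

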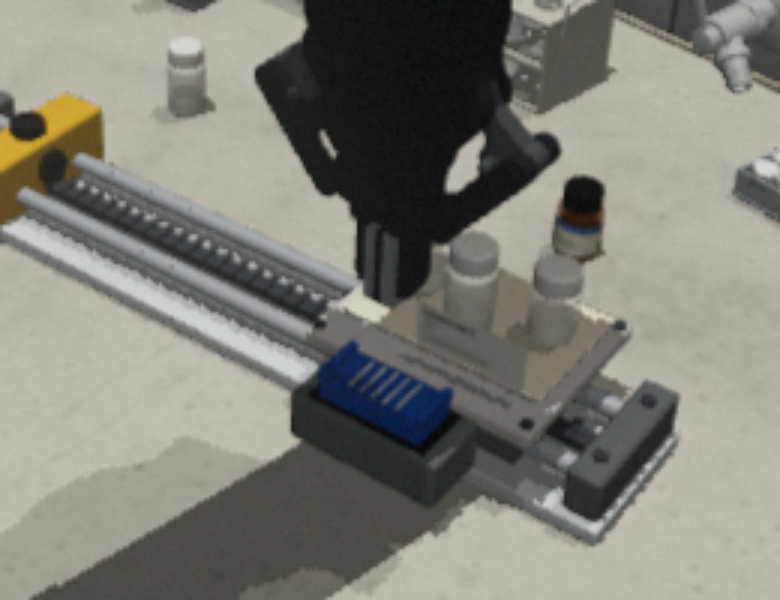

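Call:
carry_out --steps "1 -1 0 12 0; 1 -1 0 28 0; 1 -1 0 38 0; 1 -1 0 42 0; 1 -1 0 44 0; 1 -1 0 44 0; 1 -1 0 44 0; 1 -1 0 44 0"

```text
t: 3.45
tcp_pos: [0.554, -0.1157, 0.0718]
eef_rot: [180.0, -0.1, 12.3]
force: [0.3, -0.2, 0.6]
width: 0.001
gripper_force: 0.0
```

Press: contact expected at TCP 0.067, bottom at 0.061.

Call:
carry_out --steps "1 0 0 3 0; 1 0 0 5 0; 1 0 0 7 0; 1 0 0 9 0; 1 0 0 11 0; 1 0 0 12 0; 1 0 0 12 0; 1 0 0 12 0"

```text
t: 4.25
tcp_pos: [0.5539, -0.1157, 0.061]
eef_rot: [180.0, 0.0, 12.3]
force: [-3.7, 0.1, 12.4]
width: -0.005
gripper_force: 6.3
```

Call:
carry_out --steps "1 0 0 1 0; 1 0 -3 2 0; 1 0 -9 2 0; 1 0 -17 2 0; 1 0 -27 2 0; 1 0 -37 2 0; 1 0 -47 2 0; 1 0 -57 2 0; 1 0 -67 2 0; 1 0 -75 2 0; 1 0 -80 2 0; 1 0 -80 2 0"

```text
t: 5.45
tcp_pos: [0.5369, -0.0376, 0.0608]
eef_rot: [179.9, 0.0, 12.3]
force: [-7.9, -0.6, 23.8]
width: 0.001
gripper_force: 12.1
```

Call:
carry_out --steps "1 0 -3 0 0; 1 0 -9 0 0; 1 0 -18 0 0; 1 0 -28 0 0; 1 0 -38 0 0; 1 0 -48 0 0; 1 0 -58 0 0; 1 0 -68 0 0; 1 0 -78 0 0; 1 0 -86 0 0; 1 0 -90 0 0; 1 0 -90 0 0"

```text
t: 6.65
tcp_pos: [0.5176, 0.0513, 0.0608]
eef_rot: [179.9, 0.0, 12.4]
force: [-9.0, -2.0, 25.4]
width: -0.003
gripper_force: 13.0
```

```bash
python3 - <<'E'
from h import *
s=arm.state(); print(s['tcp_pos'],s['force'])
im,P=pts('scene'); cv2.imwrite('pics/s3.png',cv2.resize(im[120:320,140:400],None,fx=3,fy=3))
E
```

```text
[0.51755481 0.05125621 0.06075264] [-9.03248635 -1.98538092 25.35049183]
```

View pics/s3.png

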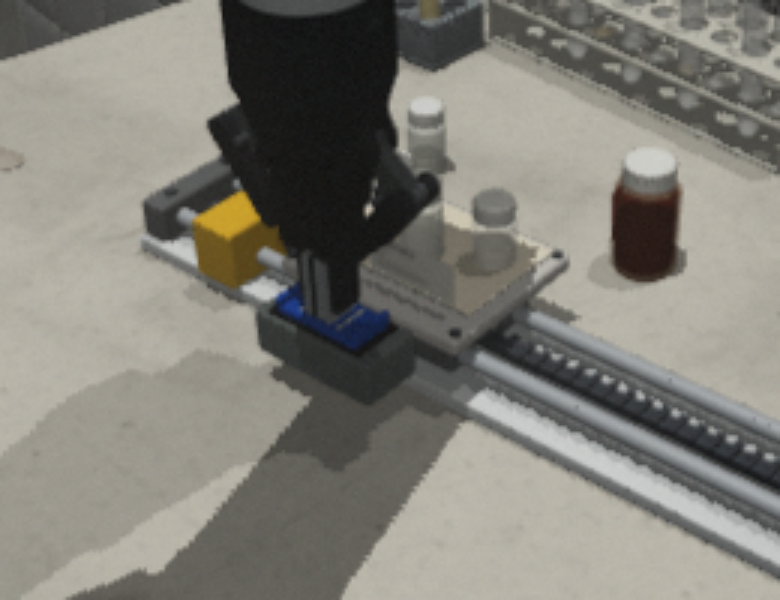

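Call:
carry_out --steps "1 0 -3 0 0; 1 0 -8 0 0; 1 0 -13 0 0; 1 0 -18 0 0; 1 0 -21 0 0; 1 0 -24 0 0; 1 0 -26 0 0; 1 0 -28 0 0; 1 0 -30 0 0; 1 0 -32 0 0; 1 0 -32 0 0; 1 0 -32 0 0"

```text
t: 7.9
tcp_pos: [0.5124, 0.0748, 0.0608]
eef_rot: [179.4, 0.1, 12.1]
force: [-5.8, -10.1, 25.6]
width: -0.001
gripper_force: 13.0
```

Call:
carry_out --steps "1 0 -2 0 0; 1 0 -3 0 0; 1 0 -3 0 0; 1 0 -3 0 0"

```text
t: 8.3
tcp_pos: [0.5123, 0.075, 0.0608]
eef_rot: [179.3, 0.1, 12.0]
force: [-4.7, -15.4, 26.1]
width: -0.002
gripper_force: 13.0
```

```bash
python3 - <<'E'
from h import *
im,P=pts('top'); cv2.imwrite('pics/t4.png',cv2.resize(im[170:290,180:340],None,fx=5,fy=5))
E
```

```text
(no output)
```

View pics/t4.png

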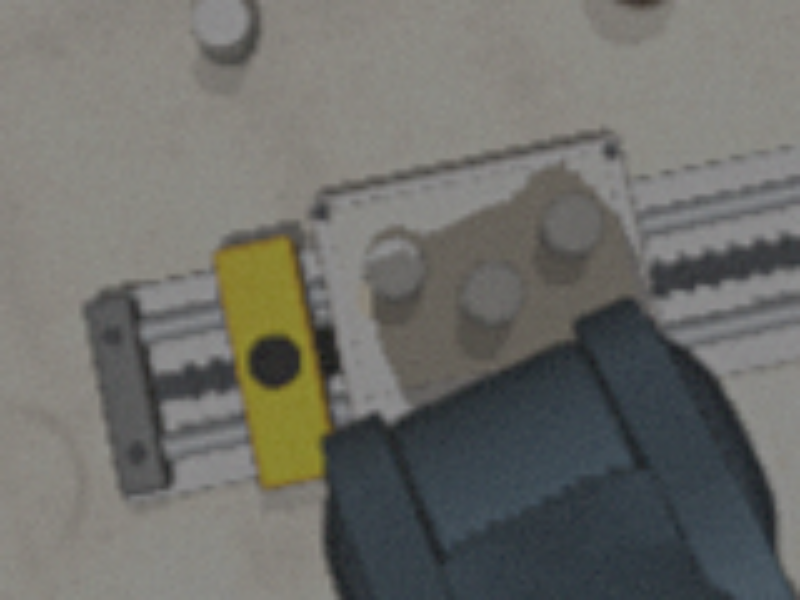

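Call:
carry_out --steps "1 0 3 0 0; 1 0 6 0 0; 1 0 6 -2 0; 1 0 6 -4 0; 1 0 6 -6 0; 1 0 6 -9 0; 1 0 6 -13 0; 1 0 6 -20 0; 1 0 6 -35 0; 1 0 6 -60 0; 1 0 6 -80 0; 1 0 6 -80 0"

```text
t: 9.55
tcp_pos: [0.5136, 0.0802, 0.141]
eef_rot: [180.0, -0.4, 12.4]
force: [0.4, 1.0, -0.1]
width: 0.002
gripper_force: 0.0
```

Call:
carry_out --steps "1 -20 0 -20 0; 1 -50 0 -40 0; 1 -80 40 -60 0; 1 -100 80 -60 0; 1 -100 120 -60 0; 1 -100 150 -60 0; 1 -100 150 -60 0; 1 -100 150 -60 0; 1 -100 150 -60 0"

```text
t: 10.45
tcp_pos: [0.4449, -0.0874, 0.1968]
eef_rot: [-179.9, 0.1, 12.4]
force: [-0.7, -0.1, 0.9]
width: -0.002
gripper_force: 0.0
```

```bash
python3 - <<'E'
from h import *
im,P=pts('top'); cv2.imwrite('pics/t5.png',cv2.resize(im[150:290,180:390],None,fx=3.8,fy=3.8))
im,P=pts('scene');h=cv2.cvtColor(im,cv2.COLOR_BGR2HSV)
m=cv2.inRange(h,(100,120,60),(130,255,255)); k,l,s,cc=cv2.connectedComponentsWithStats(m)
for i in range(1,k):
    if s[i,4]>100: print(s[i],np.nanmedian(P[l==i],0),np.nanpercentile(P[l==i][:,2],[5,95]))
print(arm.state()['force'],arm.state()['t'])
E
```

```text
[221 203  36  27 469] [0.50768656 0.06975087 0.05541983] [0.04677195 0.05984453]
[-0.05114342 -0.23149003  0.40514865] 10.55
```

View pics/t5.png

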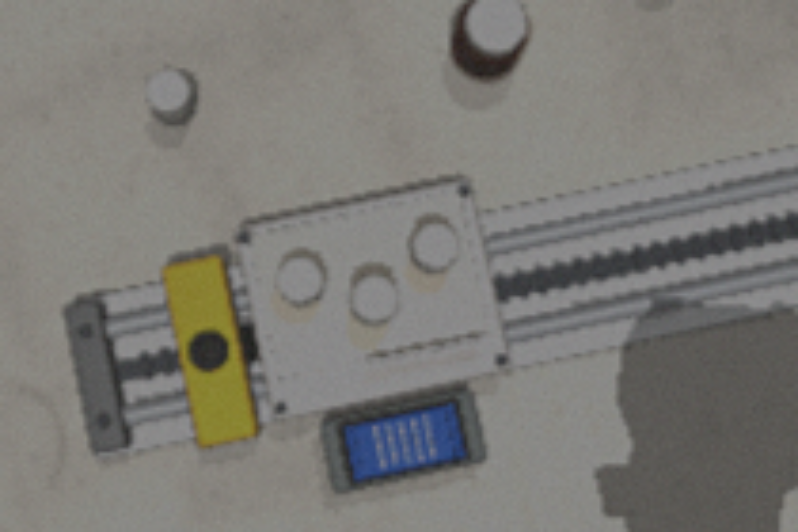

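The carriage rests against the yellow stop, with the bumper at crop (248,343) touching it. The button is up (z 0.0554, against 0.0555 at the start), and the bottles and vial are still standing. I'm handing the job in.

```bash
python3 -c "
from workcell import arm
print(arm.finish_job())"
```

```text
the job is handed in; nothing more can be done
None
```

I pushed the carriage to the yellow stop with the button held down, then let the button spring back up. In the last images the bumper touches the stop, the button is at its starting height and the amber bottle and vial stand where they were (the small bottle was out of view). I handed the job in at about 10.6 s; no verdict was returned.

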